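# Find the rolling pin that runs out of true

## Robot

A 6-joint arm with a two-finger parallel gripper is mounted at the origin on a cart in front of the work surface, level with it; the furniture and walls round the work are solid. World frame = base frame: x ahead of the robot, y to its left, z up, the work surface at z = 0. Lengths are in m, angles in degrees, forces in N, time in s.
With the tool pointing down it reaches from about 0.3 to 0.75 m from the base axis. Payload 8.5 kg.
Tool frame: the origin (TCP) lies on the centre line of the jaws, within the pads' length; the fingertips stand 17 mm ahead of it and the grasp point (between the pads) lies 2 mm behind it (env.tcp_to_tips is the distance from the TCP to the fingertips, in m); z points along the fingers, y is the line along which they close (so a half turn about z gives the same grasp; the last joint's range is limited). The gripper opens to 85 mm and grips with 20 to 120 N. Pads are 22 mm wide; open, the fingers measure 114 mm over their backs; the gripper's body (76 mm by 85 mm) begins 54 mm behind the grasp point. The pads swing forward as they close: fully open they stand 13 mm farther back than shut.
Start: joints at [-83.211, 21.807, 74.336, -0, 83.858, -12.336], TCP at [0.18, -0.52, 0.215] pointing down, gripper open.
Joint ranges: [-178.18, 178.18], [-50.72, 133.34], [12.68, 142.11], [-81.47, 261.47], [9.98, 163.14], [-165.26, 165.26]. Speed limits (degrees/s): [136.94, 136.94, 180, 180, 180, 180].

## Interface

Orientations are given as a 3x3 rotation matrix whose columns are the frame's x, y, z axes.
In Python, from rig import env gives the robot as it stands. The module is installed in compiled form; this text tells all that it offers.
- The arm moves only by the shell command python3 -m pendant 'ROWS' [FORCE]. ROWS is JSON, a list of rows, each a list of 7 numbers: the opening, from 0 (shut) to 1 (fully open), then the shift along the tool's x, y, z in m, then the turn, a rotation vector about the tool's x, y, z in rad. A call has 1 to 5 rows; each row is the pose to reach, as a shift and turn from the pose commanded when the call began, along the tool's axes at that moment; what a row does not reach only later rows make up. A row lasts 1/8 s, in which the tool goes at most 62.5 mm and 10.7 degrees, less where a joint would pass 70% of its speed; a pose out of reach is approached as far as the arm can. A call with a gripper value outside its range is refused whole. The fingers move at their own pace and stop on an object; FORCE is the grip in N (left out, the last holds). Time passes only in rows, so rows that repeat a pose let the fingers close. It gives the time, the measured TCP pose, the force, the opening and the grip force at its end, in the units of the state.
- env.observe(): the state, without advancing time (a new reading comes with each control period).
- env.get_image(name): name is "scene" or "top"; returns a dict with "image" (400x640x3 uint8, blue, green, red), "fx", "fy", "cx", "cy" (pixels), "pose" (4x4, takes a point from camera to world coordinates). Camera axes: x right, y up, looking along -z (the intrinsics and any distortion apply to the point x, -y, -z); pixel columns grow to the right and rows downward; lengths in m; the calibration is good to about 2 mm. A picture is of the moment at which its call begins. There is no depth.
- env.close_job(): hands the job in; it is judged then, once.
Trained networks look in the newest picture that a camera, given by its name, has taken for a name from the list of things; names that differ only in an ending like _2 or _b are one class to them, and where a whole thing is asked for, a point or a joint stands for the part that bears it (a point fixed in the world has none). Each returns a list of dicts, best first, with "conf" (0 to 1); they miss things now and then, are a little off and sometimes report something else, mostly with a low value. They report only what shows in the picture. A call takes as long as a camera call. They do not tell look-alikes from the thing itself.
- env.find_in(camera, thing): "bbox" ([centre column, centre row, width, height] in pixels, round what is visible of it).
- env.trace(camera, thing): "mask" (400x640 bool, what is visible of it) and "bbox" ([centre column, centre row, width, height] in pixels, round what is visible of it).
- env.tip_of(camera, thing): "centre" ([column, row] in pixels: a listed point, or the origin of a listed thing).
The state is a dict: "time_s": time; "q": joint angles; "qvel": joint speeds; "joint_efforts": joint torques, N m; "position": TCP position; "tool_rot": TCP orientation; "ft_force": force on the tool from outside, world axes, zero at the start; "wrist_torque": the same for the moment, N m; "grip_width": finger opening in m; "gripper_force": force on a finger pad.
Only numpy, scipy, OpenCV 4.12 (cv2) and the standard library are available. Lean on these libraries where they do the work, as an engineer would, in place of code of your own. Each camera call takes 0.05 s, during which the arm holds its last target. There are 200 camera calls.

## Task

One of the three small rolling pins on the stone slab has its barrel off-centre in its end rings. Take the icing smoother by its handle and, pressing lightly, roll the pins along the slab under its sole for a quarter turn or more until you feel which one bobs up and down (stop once you have found it); never press hard. Then stand the smoother back on the worktop beside the slab, put the bad pin into the wooden tray and leave the two good pins on the slab, never lifted off it, and the other things where they are.

Things in the scene. Friction and masses are not known exactly. Their poses are not given: they have to be found in the camera images.
- slab: fixed flat stone slab, 270 mm (x) by 470 mm (y) and 18 mm thick; origin at the centre of its underside, on the worktop; the three pins lie on it side by side, about 150 mm apart
- pin_a: one of three look-alike small rolling pins on the slab, 0.2 kg: wooden barrel 28 mm thick, 84 mm long, between two grey end rings 40 mm across, 12 mm wide (108 mm overall). It rolls on its rings; the barrel clears the slab by about 6 mm. Origin: on the rings' axis at mid length, 20 mm over the slab. y runs along the pin; at the start x is level (the way to roll it), z up
- pin_b: second pin, looks as pin_a. Exactly one pin is bad, names do not tell which: its barrel sits 3 mm off its rings' axis, so the barrel top (steady 34 mm over the slab on good pins) goes between 31 and 37 mm, once a turn. The rings and this origin run level on all three. The offset starts level, to one side, so all tops start near 34 mm
- pin_c: third pin, looks as pin_a. A pin under a flat sole that does not slip turns 1 rad, and moves on by 20 mm, for every 34 mm that the sole moves along; it hardly rolls on by itself. Ring tops stand 40 mm over the slab, so a sole must go between the rings.
- smoother: loose white icing smoother, 0.12 kg, standing beside the slab. Flat sole 110 mm (x) by 44 mm (y), 8 mm thick, goes between a pin's rings; it is sprung under a back plate (3 N per mm, 7 mm travel). On the plate, 22 mm up, an upright bar handle 18 mm thick (x), 42 mm long (y), top 59 mm up (grip it across x). Origin: centre of the sole's underside; z up
- tray: fixed open wooden tray for the bad pin, on the worktop at the other side of the slab: 110 mm (x) by 146 mm (y) outside, walls 5 mm thick and 26 mm high, floor 5 mm thick; origin at the centre of its underside; a pin goes in lying along the tray's y axis
- spice_a: bystander: a small spice jar with a red cap, 45 mm across and 106 mm tall; origin at the centre of its underside
- egg_cup: bystander: cream egg cup, 49 mm across and 62 mm tall; origin at the centre of its underside
- garlic_a: bystander: bulb of garlic, 56 mm across; origin at the centre of its underside
Mind the look-alikes: they are no part of the job. There is more than one size of the tray; the one meant has the size given above.

How it is judged (in metres and radians):
On the way, in this order (a step that is already met when the one before it is completed fails the run):
1. the bad pin has been rolled at least about a quarter turn on the slab with the sole of the smoother pressing on it (angle between pin_b's own z axis and vertical above 1.25 rad and contact force between smoother and pin_b above 0.5 N and contact force between pin_b and slab above 0.5 N and contact force between the fingers and smoother above 1 N), for 0.05 s.
2. the bad pin is lifted clear of the slab by the gripper (z of pin_b in the frame of slab above 0.05 m and contact force between the fingers and pin_b above 1 N), for 0.1 s.
At the end, for the whole second after the job is handed in: the bad pin lies at rest inside the wooden tray (its origin within the tray walls and 15 to 32 mm over the tray's underside); the two good pins lie at rest on the slab; the smoother stands at rest on its sole on the worktop (sole within 6 mm of it, upright to 0.1 rad) (x of pin_b in the frame of tray between -0.05 and 0.05 m and y of pin_b in the frame of tray between -0.068 and 0.068 m and z of pin_b in the frame of tray between 0.015 and 0.032 m and linear speed of each of pin_b, pin_a, pin_c, smoother below 0.03 m/s and x of pin_a in the frame of slab between -0.135 and 0.135 m and y of pin_a in the frame of slab between -0.235 and 0.235 m and z of pin_a in the frame of slab between 0.03 and 0.045 m and x of pin_c in the frame of slab between -0.135 and 0.135 m and y of pin_c in the frame of slab between -0.235 and 0.235 m and z of pin_c in the frame of slab between 0.03 and 0.045 m and height (world z) of smoother between -0.004 and 0.006 m and angle between smoother's own z axis and vertical below 0.1 rad); the robot touches nothing.
It fails at once if a pin is pressed hard with the smoother (more than 12 N) (contact force between smoother and pin_a above 12 N or contact force between smoother and pin_b above 12 N or contact force between smoother and pin_c above 12 N).
It fails at once if a good pin is lifted off the slab (by more than 12 mm) (z of any of pin_a, pin_c in the frame of slab above 0.05 m).
It fails at once if a bystander (spice jar, egg cup, garlic) is shifted by more than 20 mm (distance of any of spice_a, egg_cup, garlic_a from where it was at the start of the episode above 0.02 m).
It also fails if it takes over 72 s, if anything falls off the work surface, if the arm or the gripper's body presses on something with over 40 N, if the wrist force passes 120 N, or if a joint passes its speed limit or range.

## Working session

There is one attempt and no reset: what is moved stays moved. The work goes in short steps, Python scripts to look and compute and a shell command to move; the robot and the scene stay as the last step left them, time stands still between calls to the robot, and variables do not carry over. Pictures are saved under pics/ and viewed, at most 10 in all, crops included, and the job is handed in when it is done.

```bash
mkdir -p pics
cat > h.py <<'E'
from rig import env
import numpy as np, cv2
def ray(im,u,v,z):
    P=np.array(im["pose"]);d=P[:3,:3]@np.array([(u-im["cx"])/im["fx"],-(v-im["cy"])/im["fy"],-1]);o=P[:3,3]
    return o+d*(z-o[2])/d[2]
def st():
    s=env.observe();print(s["time_s"],np.round(s["position"],4),np.round(s["ft_force"],2),round(s["grip_width"],4),s["gripper_force"],np.round(s["q"],1));print(np.round(s["tool_rot"],3))
E
python3 - <<'E'
from h import *
st()
a=env.get_image("top");b=env.get_image("scene")
print({k:a[k] for k in a if k!="image"},{k:b[k] for k in b if k!="image"})
cv2.imwrite("pics/t.png",a["image"]);cv2.imwrite("pics/s.png",b["image"])
Z=dict(slab=.018,pin_a=.038,smoother=0,tray=0,spice_a=0,egg_cup=0,garlic_a=0)
for n,z in Z.items():
  for c,im in(("top",a),("scene",b)):
    for r in env.tip_of(c,n)[:5]:
        print(n,c,round(r["conf"],2),np.round(r["centre"],1),np.round(ray(im,*r["centre"],z),3))
E
```

```text
0.0 [ 0.1802 -0.5193  0.2143] [ 0.07  0.62 -0.04] 0.0852 0.0 [-83.2  21.8  74.4   0.   83.9 -12.3]
[[ 0.945  0.328 -0.   ]
 [ 0.328 -0.945  0.001]
 [ 0.    -0.001 -1.   ]]
{'fx': 502.2075118682511, 'fy': 502.2075118682511, 'cx': 319.31787502875875, 'cy': 203.81154895594506, 'pose': array([[ 8.63053328e-03,  9.96374286e-01, -8.46392139e-02,
         4.37928400e-01],
       [-9.99961396e-01,  8.45992587e-03, -2.37416555e-03,
        -1.05527300e-01],
       [-1.64951603e-03,  8.46564368e-02,  9.96408835e-01,
         1.66560469e+00],
       [ 0.00000000e+00,  0.00000000e+00,  0.00000000e+00,
         1.00000000e+00]])} {'fx': 371.45600950507486, 'fy': 371.45600950507486, 'cx': 317.7453324000936, 'cy': 200.59123494449412, 'pose': array([[-0.77937387,  0.43273105, -0.45312274,  0.0540951 ],
       [-0.62631457, -0.55826687,  0.54412145,  0.51178471],
       [-0.01750517,  0.70787141,  0.70612437,  0.91396737],
       [ 0.        ,  0.        ,  0.        ,  1.        ]])}
slab top 0.84 [283.8 214. ] [0.543 0.015 0.018]
slab scene 0.96 [299.1 253.6] [0.532 0.031 0.018]
pin_a top 0.92 [237
[... 229 characters left out ...]
 0.038]
smoother top 0.81 [174.1 227.2] [0.497 0.379 0.   ]
smoother scene 0.77 [216.7 357.2] [0.495 0.385 0.   ]
smoother scene 0.18 [301.  252.1] [0.541 0.013 0.   ]
tray top 0.93 [479.5 246.9] [ 0.441 -0.632  0.   ]
tray top 0.71 [410.3 232.1] [ 0.488 -0.404  0.   ]
tray scene 0.8 [378.8 187.5] [ 0.509 -0.379  0.   ]
spice_a top 0.68 [247.9 155.1] [0.741 0.14  0.   ]
spice_a scene 0.65 [227.5 249. ] [0.729 0.144 0.   ]
egg_cup top 0.64 [407.5 230.5] [ 0.493 -0.394  0.   ]
egg_cup top 0.55 [342.6 156.1] [ 0.741 -0.178  0.   ]
egg_cup scene 0.6 [293.1 194.1] [ 0.73  -0.164 -0.   ]
garlic_a top 0.64 [398.7 181.6] [ 0.656 -0.366  0.   ]
garlic_a scene 0.55 [344.8 175.2] [ 0.645 -0.359  0.   ]
```

View top.

View pics/t.png

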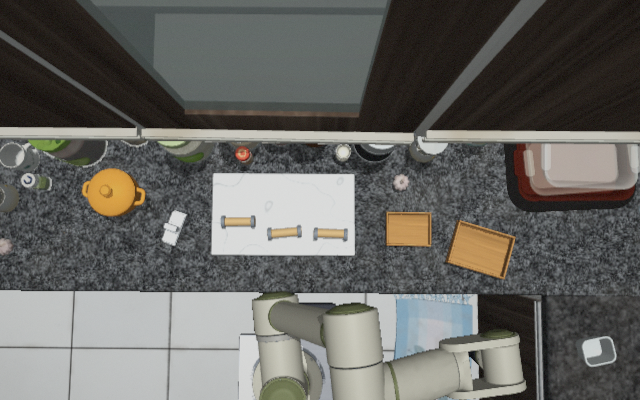

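View pics/s.png

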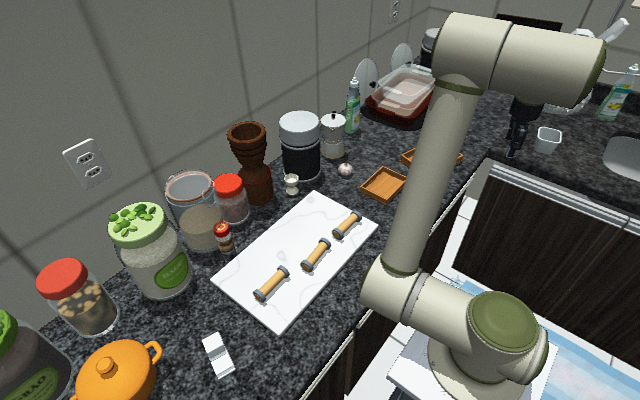

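```bash
cat > m.py <<'E'
from h import *
def meas(names,cams=("top","scene")):
  for c in cams:
    im=env.get_image(c)
    for n,z in names.items():
      for r in env.trace(c,n)[:4]:
        m=r["mask"].astype(np.uint8)
        if m.sum()<30: continue
        (p,wh,_)=cv2.minAreaRect(np.argwhere(m)[:,::-1].astype(np.float32)); 
        ys,xs=np.nonzero(m); W=np.array([ray(im,u,v,z)[:2] for u,v in zip(xs,ys)]).astype(np.float32)
        R=cv2.minAreaRect(W); B=cv2.boxPoints(R); e=B[1]-B[0],B[2]-B[1]; l=max(e,key=np.linalg.norm)
        print(c,n,round(r["conf"],2),"px",np.round(p),"centroid",np.round(W.mean(0),3),"rect",np.round(R[0],3),np.round(R[1],3),"long axis deg",round(np.degrees(np.arctan2(l[1],l[0]))%180,1))
E
python3 - <<'E'
from m import *
meas(dict(pin_a=.042,smoother=.02,tray=.02,slab=.018))
a=env.get_image("top")["image"]
cv2.imwrite("pics/c1.png",np.hstack([cv2.resize(a[190:260,150:220],(560,560),interpolation=2)]))
E
```

```text
top pin_a 0.89 px [331. 233.] centroid [ 0.483 -0.139] rect [ 0.482 -0.139] [0.107 0.036] long axis deg 88.6
top pin_a 0.83 px [238. 222.] centroid [0.518 0.162] rect [0.517 0.161] [0.036 0.11 ] long axis deg 91.1
top pin_a 0.74 px [284. 232.] centroid [0.484 0.012] rect [0.483 0.011] [0.033 0.111] long axis deg 94.4
top pin_a 0.27 px [343. 152.] centroid [ 0.748 -0.177] rect [ 0.747 -0.178] [0.053 0.046] long axis deg 0.3
top smoother 0.83 px [173. 227.] centroid [0.497 0.375] rect [0.498 0.378] [0.058 0.11 ] long axis deg 161.7
top tray 0.69 px [408. 228.] centroid [ 0.5   -0.394] rect [ 0.5   -0.392] [0.151 0.11 ] long axis deg 89.4
top tray 0.58 px [480. 249.] centroid [ 0.435 -0.628] rect [ 0.435 -0.628] [0.2   0.148] long axis deg 74.4
top slab 0.88 px [283. 214.] centroid [0.549 0.018] rect [0.544 0.018] [0.27  0.468] long axis deg 90.5
scene pin_a 0.82 px [315. 254.] centroid [0.482 0.013] rect [0.481 0.012] [0.043 0.128] long axis deg 97.1
scene pin_a 0.72 px [271. 283.] centroid [0.515 0.166] rect [0.516 0.164] [0.042 0.12 ] long axis deg 91.3
scene pin_a 0.56 px [346. 224.] centroid [ 0.478 -0.132] rect [ 0.478 -0.134] [0.129 0.041] long axis deg 89.1
scene smoother 0.83 px [218. 355.] centroid [0.488 0.382] rect [0.49  0.382] [0.045 0.113] long axis deg 160.2
scene smoother 0.69 px [271. 283.] centroid [0.527 0.158] rect [0.528 0.156] [0.044 0.125] long axis deg 91.3
scene tray 0.71 px [383. 184.] centroid [ 0.495 -0.383] rect [ 0.496 -0.386] [0.167 0.12 ] long axis deg 89.9
scene tray 0.61 px [431. 156.] centroid [ 0.472 -0.596] rect [ 0.44  -0.633] [0.244 0.108] long axis deg 42.8
scene slab 0.79 px [293. 253.] centroid [0.536 0.055] rect [0.54  0.024] [0.276 0.473] long axis deg 90.2
scene slab 0.38 px [315. 254.] centroid [0.493 0.003] rect [0.494 0.001] [0.042 0.13 ] long axis deg 95.8
```

View pics/c1.png

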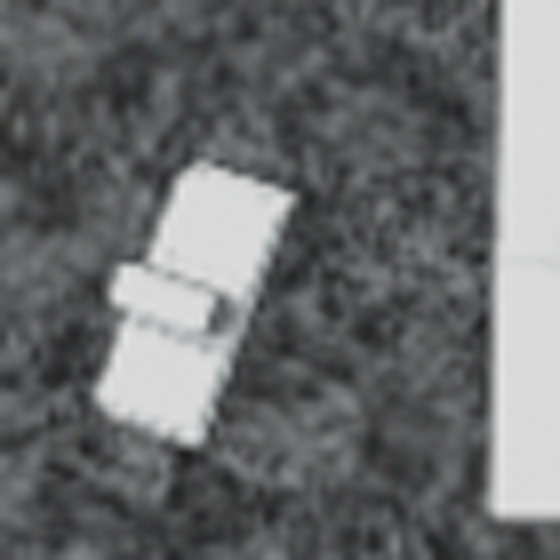

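Run:
```python
from h import *
a=env.get_image("top")
P=lambda u,v,z:ray(a,150+u/8-.44,190+v/8-.44,z)[:2]
C=[P(*c,.022) for c in((205,160),(298,195),(200,445),(98,400))]
print(np.round(C,3),np.mean(C,0)); d=(C[0]+C[1])-(C[2]+C[3]);print(np.degrees(np.arctan2(d[1],d[0])), np.linalg.norm(d)/2)
H=[P(*c,.059) for c in((120,262),(222,298),(212,332),(112,302))]
print(np.round(H,3),np.mean(H,0));d=H[1]+H[2]-H[0]-H[3];print(np.degrees(np.arctan2(d[1],d[0]))+90,np.linalg.norm(d)/2)
t=np.mean([C,H],axis=(0,1));s=env.observe();R=np.array(s["tool_rot"]);print(env.tcp_to_tips)
print(R.T@(np.array([t[0],t[1],.214])-s["position"]))
```

```text
[[0.555 0.371]
 [0.541 0.333]
 [0.438 0.37 ]
 [0.456 0.412]] [0.49728422 0.37139832]
-21.0269143369912 0.10771644252714897
[[0.511 0.393]
 [0.497 0.352]
 [0.483 0.356]
 [0.495 0.396]] [0.49630787 0.37423304]
-17.452969188111908 0.042831819908711835
0.017
[ 0.59152184 -0.73943711  0.00096542]
```

```bash
T='[1,0.59,-0.738,0,0,0,0]'; python3 -m pendant '[[1,0.19,-0.238,0,0,0,0],[1,0.19,-0.238,0,0,0,0],[1,0.19,-0.238,0,0,0,0],[1,0.19,-0.238,0,0,0,0],[1,0.19,-0.238,0,0,0,0]]' 30
python3 -m pendant '[[1,0.19,-0.238,0,0,0,0],[1,0.19,-0.238,0,0,0,0],[1,0.19,-0.238,0,0,0,0],[1,0.19,-0.238,0,0,0,0],[1,0.19,-0.238,0,0,0,0]]'
python3 -m pendant '[[1,0.21,-0.262,0,0,0,-0.91],[1,0.21,-0.262,0,0,0,-0.91],[1,0.21,-0.262,0,0,0,-0.91],[1,0.21,-0.262,0,0,0,-0.91],[1,0.21,-0.262,0,0,0,-0.91]]'
python3 - <<'E'
from h import *
st();s=env.observe();R=np.array(s["tool_rot"]);print(R.T@(np.array([.497,.374,.214])-s["position"]))
E
```

```text
time_s: 2.02
position: [0.282, -0.2305, 0.2151]
tool_rot: [[0.945, 0.327, 0.001], [0.327, -0.945, -0.0], [0.0, 0.001, -1.0]]
ft_force: [0.6, -0.3, -0.1]
grip_width: 0.0852
gripper_force: 0.0
time_s: 2.65
position: [0.3836, 0.0569, 0.2153]
tool_rot: [[0.945, 0.328, 0.001], [0.328, -0.945, -0.0], [0.001, 0.001, -1.0]]
ft_force: [0.1, -0.6, 0.7]
grip_width: 0.0854
gripper_force: 0.0
time_s: 3.28
position: [0.4884, 0.3512, 0.215]
tool_rot: [[0.316, 0.949, 0.0], [0.949, -0.316, 0.0], [0.0, 0.0, -1.0]]
ft_force: [0.7, -0.4, 1.1]
grip_width: 0.0856
gripper_force: 0.0
3.275 [0.4884 0.3512 0.215 ] [ 0.68 -0.38  1.1 ] 0.0856 0.0 [24.5 27.1 65.7 -0.  87.3 42.9]
[[ 0.316  0.949  0.   ]
 [ 0.949 -0.316  0.   ]
 [ 0.     0.    -1.   ]]
[0.02434911 0.00095036 0.0009698 ]
```

```bash
python3 -m pendant '[[1,0.003,0.001,0.05,0,0,0],[1,0.003,0.001,0.1,0,0,0],[1,0.003,0.001,0.14,0,0,0],[1,0.003,0.001,0.14,0,0,0]]'
python3 - <<'E'
from h import *
st()
a=env.get_image("top")["image"];b=env.get_image("scene")["image"]
cv2.imwrite("pics/g1.png",np.hstack([cv2.resize(a[180:260,130:210],(400,400)),cv2.resize(b[300:400,160:260],(400,400))]))
E
```

```text
time_s: 3.78
position: [0.4886, 0.3509, 0.0725]
tool_rot: [[0.321, 0.947, -0.005], [0.947, -0.321, -0.002], [-0.004, -0.004, -1.0]]
ft_force: [-0.1, 0.2, 0.4]
grip_width: 0.0851
gripper_force: 0.0
3.775 [0.4886 0.3509 0.0725] [-0.11  0.22  0.39] 0.0851 0.0 [24.4 34.5 77.3  0.  68.5 43.2]
[[ 0.321  0.947 -0.005]
 [ 0.947 -0.321 -0.002]
 [-0.004 -0.004 -1.   ]]
```

View pics/g1.png

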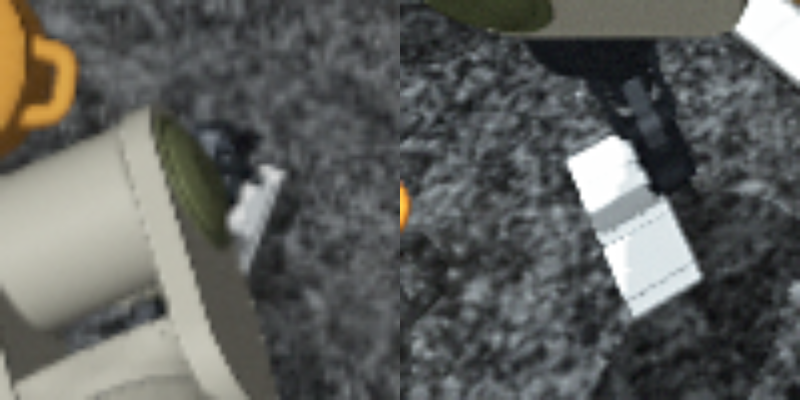

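```bash
python3 -m pendant '[[1,0.025,0,0,0,0,0],[1,0.025,0,0.026,0,0,0],[1,0.025,0,0.026,0,0,0],[0,0.025,0,0.026,0,0,0],[0,0.025,0,0.026,0,0,0]]' 40
python3 -m pendant '[[0,0,0,0,0,0,0],[0,0,0,0,0,0,0],[0,0,0,0,0,0,0]]'
python3 - <<'E'
from h import *
st()
a=env.get_image("top")["image"];b=env.get_image("scene")["image"]
cv2.imwrite("pics/g2.png",np.hstack([cv2.resize(a[180:260,130:210],(400,400)),cv2.resize(b[300:400,160:260],(400,400))]))
E
```

```text
time_s: 4.5
position: [0.4986, 0.3754, 0.0505]
tool_rot: [[0.321, 0.947, 0.002], [0.947, -0.321, 0.001], [0.002, 0.002, -1.0]]
ft_force: [0.5, 0.1, -0.3]
grip_width: 0.0517
gripper_force: 0.0
time_s: 4.88
position: [0.498, 0.3752, 0.049]
tool_rot: [[0.321, 0.947, 0.0], [0.947, -0.321, 0.0], [0.0, 0.0, -1.0]]
ft_force: [-0.3, -0.2, -0.3]
grip_width: 0.0001
gripper_force: 0.0
4.875 [0.498  0.3752 0.049 ] [-0.3  -0.18 -0.32] 0.0001 0.0 [26.1 37.8 75.1 -0.  67.1 44.9]
[[ 0.321  0.947  0.   ]
 [ 0.947 -0.321  0.   ]
 [ 0.     0.    -1.   ]]
```

View pics/g2.png

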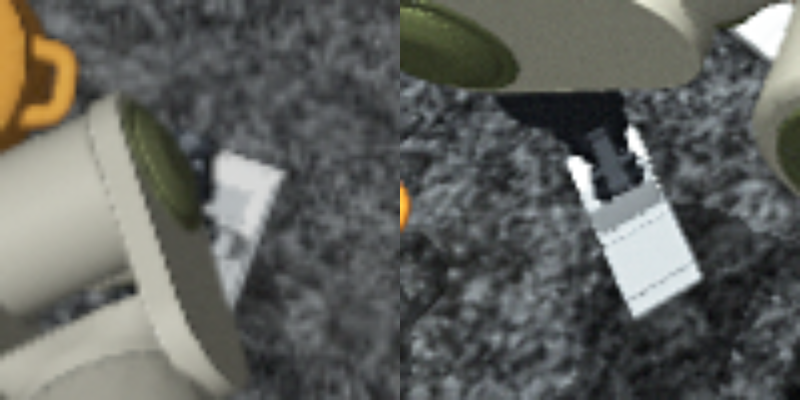

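Run:
```python
from h import *
def proj(im,p):
    P=np.array(im["pose"]);c=P[:3,:3].T@(np.array(p)-P[:3,3]);return im["cx"]+im["fx"]*c[0]/-c[2],im["cy"]-im["fy"]*c[1]/-c[2]
out=[]
for c,f,(u0,v0) in(("top","t",(145,195)),("scene","s",(180,320))):
    im=env.get_image(c);a=cv2.imread(f"pics/{f}.png")[v0:v0+70,u0:u0+70];a=cv2.resize(a,(400,400),interpolation=2);k=400/70
    ps=lambda p:tuple(int((q-o+.5)*k) for q,o in zip(proj(im,p),(u0,v0)))
    y=np.radians(-19);R=np.array([[np.cos(y),-np.sin(y)],[np.sin(y),np.cos(y)]])
    for z,hx,hy,col in((.059,.009,.021,(0,0,255)),(.022,.055,.022,(0,200,0)),(.022,.009,.021,(255,0,0))):
        q=[ps([*(R@[sx*hx,sy*hy]+[.497,.374]),z]) for sx,sy in((1,1),(1,-1),(-1,-1),(-1,1))]
        cv2.polylines(a,[np.array(q)],True,col,1)
    out.append(a)
cv2.imwrite("pics/o.png",np.hstack(out))
```

```text
(no output)
```

View pics/o.png

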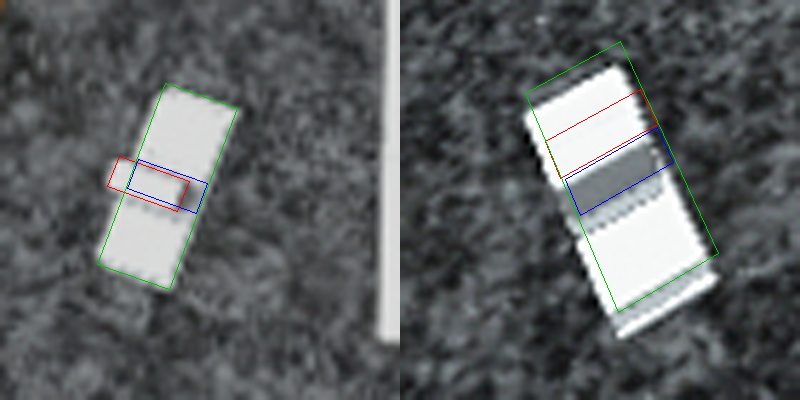

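Run:
```python
from h import *
b=env.get_image("scene")["image"][310:390,180:260]
cv2.imwrite("pics/z.png",cv2.resize(b,(600,600),interpolation=2))
st()
```

```text
5.125 [0.498  0.3752 0.0489] [-0.05 -0.08 -0.65] 0.0001 0.0 [26.1 37.8 75.1 -0.  67.1 44.9]
[[ 0.321  0.947 -0.   ]
 [ 0.947 -0.321 -0.   ]
 [-0.    -0.    -1.   ]]
```

View pics/z.png

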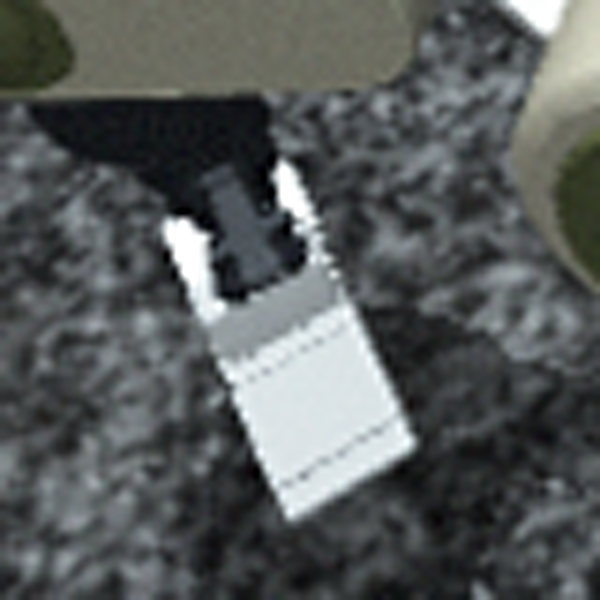

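```bash
python3 -m pendant '[[0,0,0,0.002,0,0,0],[0,0,0,0.002,0,0,0]]'
python3 -m pendant '[[0,0,0,0.002,0,0,0],[0,0,0,0.002,0,0,0]]'
python3 - <<'E'
from h import *
st()
def proj(im,p):
    P=np.array(im["pose"]);c=P[:3,:3].T@(np.array(p)-P[:3,3]);return im["cx"]+im["fx"]*c[0]/-c[2],im["cy"]-im["fy"]*c[1]/-c[2]
im=env.get_image("scene");p=env.observe()["position"]
for dz in(.01,0,-.017):
  for o in(-.015,0,.015):print(dz,o,np.round(proj(im,[p[0]+o*.947,p[1]-o*.321,p[2]+dz]),1))
E
```

```text
time_s: 5.38
position: [0.4979, 0.3752, 0.0467]
tool_rot: [[0.321, 0.947, -0.0], [0.947, -0.321, -0.0], [-0.0, -0.0, -1.0]]
ft_force: [-0.5, 0.5, -0.7]
grip_width: -0.0002
gripper_force: 0.0
time_s: 5.62
position: [0.4979, 0.3752, 0.0447]
tool_rot: [[0.321, 0.947, -0.0], [0.947, -0.321, -0.0], [-0.0, -0.0, -1.0]]
ft_force: [-0.0, 0.3, -0.4]
grip_width: 0.0003
gripper_force: 0.0
5.625 [0.4979 0.3752 0.0447] [-0.03  0.3  -0.38] 0.0003 0.0 [26.1 38.1 75.3 -0.  66.6 44.9]
[[ 0.321  0.947 -0.   ]
 [ 0.947 -0.321 -0.   ]
 [-0.    -0.    -1.   ]]
0.01 -0.015 [216.8 349. ]
0.01 0 [214.4 343.7]
0.01 0.015 [212.1 338.6]
0 -0.015 [217.7 350.8]
0 0 [215.3 345.5]
0 0.015 [213.  340.4]
-0.017 -0.015 [219.1 353.7]
-0.017 0 [216.8 348.6]
-0.017 0.015 [214.5 343.5]
```

```bash
for i in 1 2 3 4; do :; done
python3 -m pendant '[[0,0,0,0.002,0,0,0],[0,0,0,0.002,0,0,0]]' | grep -E "posi|ft"
python3 -m pendant '[[0,0,0,0.002,0,0,0],[0,0,0,0.002,0,0,0]]'| grep -E "posi|ft"
python3 -m pendant '[[0,0,0,0.002,0,0,0],[0,0,0,0.002,0,0,0]]'| grep -E "posi|ft"
python3 - <<'E'
from h import *
from m import meas
meas(dict(smoother=.02))
E
```

```text
position: [0.4979, 0.3752, 0.0428]
ft_force: [0.0, -0.9, -1.0]
position: [0.4981, 0.3753, 0.0412]
ft_force: [-0.3, -0.5, 3.4]
position: [0.4982, 0.3753, 0.0397]
ft_force: [-1.2, -0.3, 8.7]
top smoother 0.69 px [177. 224.] centroid [0.513 0.36 ] rect [0.508 0.365] [0.042 0.084] long axis deg 163.2
scene smoother 0.93 px [218. 356.] centroid [0.478 0.387] rect [0.487 0.383] [0.046 0.108] long axis deg 163.3
```

```bash
python3 -m pendant '[[0,0,0,-0.02,0,0,0],[1,0,0,-0.02,0,0,0],[1,0,0,-0.02,0,0,0],[1,0,0,-0.02,0,0,0],[1,0,0,-0.02,0,0,0]]' | grep -E "posi|ft|grip"
python3 -m pendant '[[1,0,0,0.02,0,0,0],[1,0,0,0.028,0,0,0],[1,0,0,0.028,0,0,0]]'| grep -E "posi|ft|grip"
python3 -m pendant '[[1,0,0,0.004,0,0,0],[1,0,0,0.008,0,0,0],[1,0,0,0.008,0,0,0]]'| grep -E "posi|ft|grip"
python3 - <<'E'
from h import *
st();b=env.get_image("scene")["image"][310:390,180:260]
cv2.imwrite("pics/z2.png",cv2.resize(b,(600,600),interpolation=2))
E
```

```text
position: [0.4978, 0.3751, 0.0584]
ft_force: [-0.0, 0.4, 0.4]
grip_width: 0.0723
gripper_force: 0.0
position: [0.4978, 0.3751, 0.0304]
ft_force: [-0.3, -0.2, 0.0]
grip_width: 0.0851
gripper_force: 0.0
position: [0.4979, 0.3752, 0.0228]
ft_force: [-0.6, -0.6, 0.0]
grip_width: 0.0855
gripper_force: 0.0
8.0 [0.4979 0.3752 0.0228] [-0.64 -0.58  0.04] 0.0855 0.0 [26.1 39.7 76.5 -0.  63.9 44.9]
[[ 0.321  0.947 -0.   ]
 [ 0.947 -0.321 -0.   ]
 [-0.    -0.    -1.   ]]
```

View pics/z2.png

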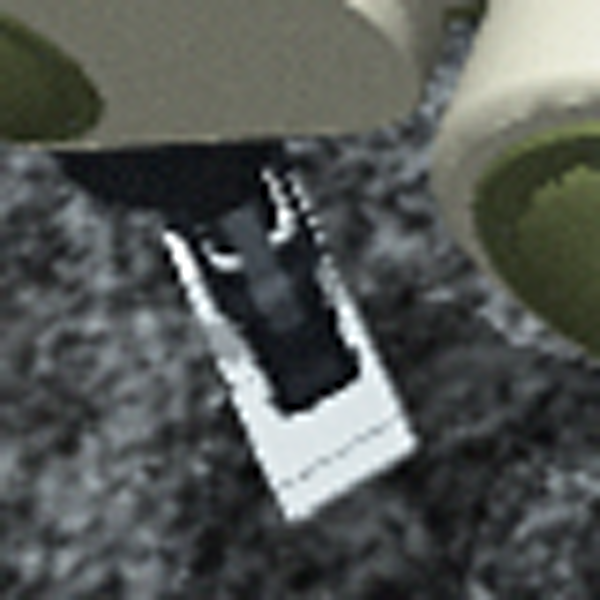

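```bash
python3 -m pendant '[[1,0,0,0.006,0,0,0],[1,0,0,0.006,0,0,0],[0,0,0,0.006,0,0,0],[0,0,0,0.006,0,0,0],[0,0,0,0.006,0,0,0]]' 40| grep -E "posi|ft|grip"
python3 -m pendant '[[0,0,0,0,0,0,0],[0,0,0,0,0,0,0],[0,0,0,0,0,0,0]]'| grep -E "posi|ft|grip"
```

```text
position: [0.498, 0.3752, 0.017]
ft_force: [0.0, 0.5, -0.1]
grip_width: 0.0323
gripper_force: 0.0
position: [0.498, 0.3752, 0.017]
ft_force: [-0.7, -0.0, 0.9]
grip_width: 0.0171
gripper_force: 45.6
```

```bash
python3 -m pendant '[[0,0,0,-0.05,0,0,0],[0,-0.02,0.008,-0.09,0,0,-0.16],[0,-0.08,0.03,-0.09,0,0,-0.327],[0,-0.14,0.053,-0.09,0,0,-0.327],[0,-0.2,0.076,-0.09,0,0,-0.327]]'| grep -E "posi|ft|grip"
python3 -m pendant '[[0,0,0,0,0,0,0],[0,0,0,0,0,0,0]]'| grep -E "posi|ft|grip|rot"
```

```text
position: [0.5053, 0.1645, 0.1069]
ft_force: [1.4, -0.4, -0.4]
grip_width: 0.0171
gripper_force: 45.3
position: [0.5056, 0.1664, 0.1069]
tool_rot: [[0.001, 1.0, -0.0], [1.0, -0.001, 0.0], [0.0, -0.0, -1.0]]
ft_force: [0.1, 0.3, -1.8]
grip_width: 0.0173
gripper_force: 45.3
```

```bash
python3 -m pendant '[[0,-0.004,0,0.02,0,0,0],[0,-0.004,0,0.033,0,0,0],[0,-0.004,0,0.035,0,0,0],[0,-0.004,0,0.035,0,0,0]]'| grep -E "posi|ft"
python3 -m pendant '[[0,0,0,0.0015,0,0,0],[0,0,0,0.0015,0,0,0]]'| grep -E "posi|ft"
python3 -m pendant '[[0,0,0,0.001,0,0,0],[0,0,0,0.001,0,0,0]]'| grep -E "posi|ft"
```

```text
position: [0.5057, 0.1628, 0.0721]
ft_force: [0.0, 0.6, -0.7]
position: [0.5056, 0.1624, 0.0707]
ft_force: [0.0, -0.8, -1.3]
position: [0.5056, 0.1623, 0.0695]
ft_force: [-0.3, 0.1, -1.3]
```

```bash
python3 -m pendant '[[0,0,0,0.001,0,0,0],[0,0,0,0.001,0,0,0]]'| grep -E "posi|ft"
python3 -m pendant '[[0,0,0,0.0005,0,0,0],[0,0,0,0.0005,0,0,0]]'| grep -E "posi|ft"
python3 -m pendant '[[0,0,0,0.0,0,0,0]]'| grep -E "posi|ft"
```

```text
position: [0.5057, 0.1623, 0.0687]
ft_force: [-0.6, -0.7, 2.0]
position: [0.5057, 0.1623, 0.0681]
ft_force: [-0.5, -0.1, 2.9]
position: [0.5057, 0.1623, 0.0681]
ft_force: [-0.3, -0.1, 3.1]
```

```bash
python3 -m pendant '[[0,0,0.004,0,0,0,0],[0,0,0.008,0,0,0,0],[0,0,0.008,0,0,0,0]]'| grep -E "posi|ft"
python3 -m pendant '[[0,0,0.004,0,0,0,0],[0,0,0.007,0,0,0,0],[0,0,0.007,0,0,0,0]]'| grep -E "posi|ft"
```

```text
position: [0.514, 0.1624, 0.068]
ft_force: [-0.5, 0.8, 3.6]
position: [0.5208, 0.1625, 0.0679]
ft_force: [0.2, 1.9, 2.9]
```

```bash
python3 -m pendant '[[0,0,0.005,0,0,0,0],[0,0,0.01,0,0,0,0],[0,0,0.015,0,0,0,0],[0,0,0.015,0,0,0,0]]'| grep -E "posi|ft"
python3 -m pendant '[[0,0,0.005,0,0,0,0],[0,0,0.01,0,0,0,0],[0,0,0.015,0,0,0,0],[0,0,0.02,0,0,0,0],[0,0,0.025,0,0,0,0]]'| grep -E "posi|ft"
python3 -m pendant '[[0,0,0,0,0,0,0]]'| grep -E "posi|ft"
python3 - <<'E'
from m import meas
meas(dict(pin_a=.042))
E
```

```text
position: [0.536, 0.1623, 0.0679]
ft_force: [-0.3, 1.8, 3.4]
position: [0.5608, 0.1623, 0.0679]
ft_force: [0.2, 2.2, 3.8]
position: [0.5609, 0.1623, 0.0679]
ft_force: [-0.4, 2.4, 4.3]
top pin_a 0.87 px [331. 233.] centroid [ 0.482 -0.139] rect [ 0.48  -0.139] [0.107 0.033] long axis deg 88.5
top pin_a 0.72 px [283. 214.] centroid [ 0.551 -0.026] rect [0.544 0.015] [0.263 0.461] long axis deg 90.5
top pin_a 0.71 px [284. 232.] centroid [0.484 0.011] rect [0.484 0.011] [0.036 0.111] long axis deg 96.2
top pin_a 0.51 px [250. 211.] centroid [0.551 0.121] rect [0.551 0.121] [0.033 0.029] long axis deg 1.1
scene pin_a 0.83 px [262. 277.] centroid [0.548 0.174] rect [0.548 0.165] [0.044 0.121] long axis deg 91.1
scene pin_a 0.69 px [306. 266.] centroid [0.477 0.063] rect [0.477 0.064] [0.027 0.042] long axis deg 176.5
```

```bash
python3 -m pendant '[[0,0,0,-0.03,0,0,0],[0,-0.02,-0.012,-0.04,0,0,0],[0,-0.07,-0.042,-0.04,0,0,-0.087],[0,-0.12,-0.07,-0.04,0,0,-0.087],[0,-0.151,-0.089,-0.04,0,0,-0.087]]'| grep -E "posi|ft"
python3 -m pendant '[[0,0,0,0,0,0,0]]'| grep -E "posi|ft|rot"
python3 -m pendant '[[0,0,0,0.02,0,0,0],[0,0,0,0.036,0,0,0],[0,0,0,0.037,0,0,0],[0,0,0,0.037,0,0,0]]'| grep -E "posi|ft"
```

```text
position: [0.4687, 0.009, 0.1072]
ft_force: [0.6, -0.1, -1.2]
position: [0.4691, 0.0091, 0.1074]
tool_rot: [[-0.083, 0.997, -0.002], [0.997, 0.083, -0.0], [-0.0, -0.002, -1.0]]
ft_force: [0.2, -0.9, -1.8]
position: [0.4715, 0.0114, 0.0711]
ft_force: [0.7, 0.1, -0.7]
```

```bash
python3 -m pendant '[[0,0,0,0.001,0,0,0],[0,0,0,0.001,0,0,0]]'| grep -E "posi|ft"
python3 -m pendant '[[0,0,0,0.001,0,0,0],[0,0,0,0.001,0,0,0]]'| grep -E "posi|ft"
```

```text
position: [0.4716, 0.0113, 0.0702]
ft_force: [0.2, -0.2, -1.7]
position: [0.4716, 0.0113, 0.0691]
ft_force: [-0.2, 0.4, 0.6]
```

```bash
python3 -m pendant '[[0,0,0,0.0008,0,0,0],[0,0,0,0.0008,0,0,0]]'| grep -E "posi|ft"
python3 -m pendant '[[0,0,0.004,0,0,0,0],[0,0,0.008,0,0,0,0],[0,0,0.008,0,0,0,0]]'| grep -E "posi|ft"
python3 -m pendant '[[0,0,0.003,0,0,0,0],[0,0,0.006,0,0,0,0],[0,0,0.006,0,0,0,0]]'| grep -E "posi|ft"
```

```text
position: [0.4717, 0.0113, 0.0683]
ft_force: [-0.3, 0.2, 2.4]
position: [0.4799, 0.0121, 0.0681]
ft_force: [0.5, 0.7, 2.6]
position: [0.4857, 0.0126, 0.0681]
ft_force: [-0.1, 1.1, 3.7]
```

```bash
python3 -m pendant '[[0,0,0.005,0,0,0,0],[0,0,0.01,0,0,0,0],[0,0,0.01,0,0,0,0]]'| grep -E "posi|ft"
```

```text
position: [0.4959, 0.0135, 0.0681]
ft_force: [0.4, 1.9, 3.6]
```

Still steady after 24 mm, so I'll finish the quarter turn on this pin.

```bash
python3 -m pendant '[[0,0,0.006,0,0,0,0],[0,0,0.012,0,0,0,0],[0,0,0.018,0,0,0,0],[0,0,0.024,0,0,0,0],[0,0,0.03,0,0,0,0]]'| grep -E "posi|ft|time"
python3 -m pendant '[[0,0,0,0,0,0,0]]'| grep -E "posi|ft"
python3 - <<'E'
from m import meas
meas(dict(pin_a=.042))
E
```

```text
time_s: 17.5
position: [0.5257, 0.0161, 0.0681]
ft_force: [-1.0, 2.2, 2.8]
position: [0.5258, 0.016, 0.0681]
ft_force: [-0.6, 1.5, 2.0]
top pin_a 0.75 px [330. 234.] centroid [ 0.482 -0.137] rect [ 0.48  -0.137] [0.035 0.103] long axis deg 90.5
top pin_a 0.71 px [234. 212.] centroid [0.547 0.176] rect [0.545 0.175] [0.036 0.091] long axis deg 90.5
scene pin_a 0.78 px [263. 278.] centroid [0.544 0.167] rect [0.543 0.164] [0.044 0.121] long axis deg 91.0
scene pin_a 0.67 px [307. 250.] centroid [0.511 0.033] rect [0.514 0.017] [0.042 0.129] long axis deg 96.8
```

```bash
python3 -m pendant '[[0,0,0,-0.03,0,0,0],[0,-0.02,-0.012,-0.04,0,0,0],[0,-0.07,-0.034,-0.04,0,0,0.087],[0,-0.12,-0.055,-0.04,0,0,0.087],[0,-0.15,-0.069,-0.04,0,0,0.087]]'| grep -E "posi|ft"
python3 -m pendant '[[0,0,0,0,0,0,0]]'| grep -E "posi|ft|rot"
python3 -m pendant '[[0,0,0,0.02,0,0,0],[0,0,0,0.036,0,0,0],[0,0,0,0.038,0,0,0],[0,0,0,0.038,0,0,0]]'| grep -E "posi|ft"
python3 -m pendant '[[0,0,0,0.001,0,0,0],[0,0,0,0.001,0,0,0]]'| grep -E "posi|ft"
```

```text
position: [0.4683, -0.1415, 0.1078]
ft_force: [0.2, -0.0, -1.3]
position: [0.4686, -0.1412, 0.1077]
tool_rot: [[0.003, 1.0, -0.001], [1.0, -0.003, -0.0], [-0.0, -0.001, -1.0]]
ft_force: [0.5, 0.2, -1.7]
position: [0.4698, -0.139, 0.0704]
ft_force: [0.3, -0.4, -0.8]
position: [0.4698, -0.1394, 0.0695]
ft_force: [0.3, -0.2, -0.1]
```

```bash
python3 -m pendant '[[0,0,0,0.0007,0,0,0],[0,0,0,0.0007,0,0,0]]'| grep -E "posi|ft"
python3 -m pendant '[[0,0,0.005,0,0,0,0],[0,0,0.008,0,0,0,0],[0,0,0.008,0,0,0,0]]'| grep -E "posi|ft"
```

```text
position: [0.4698, -0.1394, 0.0687]
ft_force: [0.3, 1.0, 0.6]
position: [0.4779, -0.1395, 0.0684]
ft_force: [0.3, -0.8, -0.1]
```

```bash
python3 -m pendant '[[0,0,0,0.0008,0,0,0],[0,0,0,0.0008,0,0,0]]'| grep -E "posi|ft"
python3 -m pendant '[[0,0,0.004,0.0003,0,0,0],[0,0,0.008,0.0006,0,0,0],[0,0,0.008,0.0006,0,0,0]]'| grep -E "posi|ft"
```

```text
position: [0.4777, -0.1395, 0.0677]
ft_force: [0.6, -0.8, 3.1]
position: [0.486, -0.1395, 0.067]
ft_force: [0.3, -2.1, 1.9]
```

```bash
python3 -m pendant '[[0,0,0.004,0.0003,0,0,0],[0,0,0.008,0.0006,0,0,0],[0,0,0.013,0.0009,0,0,0],[0,0,0.018,0.0012,0,0,0]]'| grep -E "posi|ft"
python3 -m pendant '[[0,0,0.005,0.0001,0,0,0],[0,0,0.01,0.0003,0,0,0],[0,0,0.01,0.0003,0,0,0]]'| grep -E "posi|ft"
python3 -m pendant '[[0,0,0.005,0.0001,0,0,0],[0,0,0.01,0.0001,0,0,0],[0,0,0.012,0.0001,0,0,0],[0,0,0.012,0.0001,0,0,0]]'| grep -E "posi|ft"
python3 - <<'E'
from m import meas
meas(dict(pin_a=.042))
E
```

```text
position: [0.504, -0.1394, 0.0658]
ft_force: [-0.4, -1.8, 2.4]
position: [0.5139, -0.1394, 0.0655]
ft_force: [0.3, -2.5, 2.4]
position: [0.5258, -0.1395, 0.0654]
ft_force: [0.5, -2.0, 2.7]
top pin_a 0.6 px [283. 223.] centroid [0.512 0.017] rect [0.512 0.015] [0.039 0.111] long axis deg 94.3
top pin_a 0.6 px [238. 212.] centroid [0.547 0.16 ] rect [0.547 0.162] [0.032 0.11 ] long axis deg 90.5
scene pin_a 0.82 px [308. 250.] centroid [0.509 0.017] rect [0.508 0.016] [0.044 0.131] long axis deg 98.0
scene pin_a 0.43 px [330. 226.] centroid [ 0.511 -0.093] rect [ 0.513 -0.093] [0.036 0.049] long axis deg 100.3
```

```bash
python3 -m pendant '[[0,0,0.006,0,0,0,0],[0,0,0.006,0,0,0,0],[0,0,0.006,-0.04,0,0,0],[0,0.02,0.004,-0.045,0,0,0],[0,0.08,0,-0.045,0,0,0]]'| grep -E "time|posi|ft"
python3 -m pendant '[[0,0.06,0,0,0,0,0],[0,0.12,-0.01,0,0,0,0],[0,0.18,-0.014,0,0,0,0],[0,0.24,-0.018,0,0,0,0],[0,0.3,-0.022,0,0,0,0]]'| grep -E "posi|ft"
python3 -m pendant '[[0,0.06,-0.01,0,0,0,0],[0,0.12,-0.01,0,0,0,0],[0,0.135,-0.01,0,0,0,0],[0,0.135,-0.01,0,0,0,0]]'| grep -E "posi|ft|rot"
```

```text
time_s: 22.78
position: [0.5254, -0.0593, 0.1099]
ft_force: [1.0, 1.2, -1.4]
position: [0.5018, 0.2432, 0.1093]
ft_force: [0.9, -1.1, -1.4]
position: [0.4923, 0.3762, 0.1092]
tool_rot: [[-0.002, 1.0, -0.002], [1.0, 0.002, -0.001], [-0.001, -0.002, -1.0]]
ft_force: [0.1, 0.2, -1.6]
```

```bash
python3 -m pendant '[[0,0,0,0.05,0,0,0],[0,0,0,0.085,0,0,0],[0,0,0,0.09,0,0,0],[0,0,0,0.0915,0,0,0],[0,0,0,0.0915,0,0,0]]'| grep -E "posi|ft|rot"
```

```text
position: [0.4944, 0.3756, 0.0204]
tool_rot: [[0.0, 1.0, 0.002], [1.0, -0.0, 0.001], [0.001, 0.002, -1.0]]
ft_force: [-0.1, 0.1, -1.0]
```

```bash
python3 -m pendant '[[0,0,0,0,0,0,0],[0,0,0,0.0005,0,0,0]]'| grep -E "posi|ft"
python3 -m pendant '[[0,0,0,0.001,0,0,0],[0,0,0,0.001,0,0,0]]'| grep -E "posi|ft"
```

```text
position: [0.4938, 0.3757, 0.0191]
ft_force: [0.2, 0.9, -1.0]
position: [0.4936, 0.3757, 0.0175]
ft_force: [0.6, -0.5, 0.2]
```

```bash
python3 -m pendant '[[1,0,0,0,0,0,0],[1,0,0,0,0,0,0],[1,0,0,0,0,0,0],[1,0,0,-0.05,0,0,0],[1,0,0,-0.1,0,0,0]]'| grep -E "posi|ft|grip"
python3 -m pendant '[[1,-0.06,0,-0.02,0,0,0],[1,-0.12,0,-0.02,0,0,0],[1,-0.18,0,-0.02,0,0,0],[1,-0.24,0,-0.02,0,0,0],[1,-0.3,0,-0.02,0,0,0]]'| grep -E "posi|ft|grip"
python3 - <<'E'
from m import meas
meas(dict(pin_a=.042,smoother=.02,tray=.02))
E
```

```text
position: [0.4934, 0.3754, 0.1184]
ft_force: [-0.3, 0.1, 0.3]
grip_width: 0.0852
gripper_force: 0.0
position: [0.4934, 0.0737, 0.1377]
ft_force: [1.0, 0.8, 0.5]
grip_width: 0.0856
gripper_force: 0.0
top pin_a 0.83 px [331. 223.] centroid [ 0.512 -0.139] rect [ 0.512 -0.138] [0.108 0.039] long axis deg 88.5
top pin_a 0.51 px [289. 222.] centroid [ 0.514 -0.007] rect [ 0.518 -0.004] [0.036 0.071] long axis deg 90.5
top smoother 0.64 px [173. 228.] centroid [0.495 0.374] rect [0.496 0.377] [0.109 0.059] long axis deg 1.8
top tray 0.82 px [480. 249.] centroid [ 0.435 -0.628] rect [ 0.436 -0.627] [0.202 0.149] long axis deg 75.1
top tray 0.81 px [408. 229.] centroid [ 0.499 -0.393] rect [ 0.498 -0.393] [0.118 0.157] long axis deg 90.5
top tray 0.41 px [343. 152.] centroid [ 0.752 -0.178] rect [ 0.751 -0.179] [0.054 0.046] long axis deg 0.3
scene pin_a 0.92 px [263. 278.] centroid [0.543 0.169] rect [0.545 0.165] [0.043 0.121] long axis deg 92.3
scene pin_a 0.76 px [308. 252.] centroid [0.505 0.034] rect [0.51  0.022] [0.045 0.122] long axis deg 95.5
scene pin_a 0.55 px [330. 227.] centroid [ 0.509 -0.093] rect [ 0.511 -0.093] [0.034 0.045] long axis deg 102.6
scene smoother 0.58 px [220. 354.] centroid [0.486 0.38 ] rect [0.487 0.379] [0.049 0.112] long axis deg 177.8
```

```bash
python3 -m pendant '[[1,-0.06,0.005,0,0,0,0],[1,-0.12,0.01,0,0,0,0],[1,-0.18,0.015,0,0,0,0],[1,-0.214,0.019,0,0,0,0],[1,-0.214,0.019,0.02,0,0,0]]'| grep -E "posi|ft|grip"
python3 -m pendant '[[1,0,0,0.05,0,0,0],[1,0,0,0.05,0,0,0]]'| grep -E "posi|ft|grip"
```

```text
position: [0.5139, -0.1402, 0.1179]
ft_force: [0.5, 1.3, -0.8]
grip_width: 0.0853
gripper_force: 0.0
position: [0.5113, -0.1367, 0.0651]
ft_force: [-0.6, -0.0, 0.1]
grip_width: 0.0853
gripper_force: 0.0
```

```bash
python3 -m pendant '[[1,-0.002,0.001,0.04,0,0,0],[1,-0.002,0.001,0.059,0,0,0],[1,-0.002,0.001,0.059,0,0,0]]'| grep -E "posi|ft|grip"
python3 -m pendant '[[0,0,0,0,0,0,0],[0,0,0,0,0,0,0],[0,0,0,0,0,0,0],[0,0,0,0,0,0,0],[0,0,0,0,0,0,0]]' 40| grep -E "posi|ft|grip"
python3 -m pendant '[[0,0,0,0,0,0,0],[0,0,0,0,0,0,0]]' | grep -E "posi|ft|grip"
```

```text
position: [0.5141, -0.1399, 0.0091]
ft_force: [0.8, -0.0, -0.1]
grip_width: 0.0851
gripper_force: 0.0
position: [0.5138, -0.1405, 0.0091]
ft_force: [-1.7, 1.9, 6.0]
grip_width: 0.0269
gripper_force: 39.0
position: [0.5138, -0.1405, 0.0091]
ft_force: [-1.3, 1.1, 6.6]
grip_width: 0.0267
gripper_force: 39.0
```

```bash
python3 -m pendant '[[0.6,0,0,0,0,0,0],[0.6,0,0,0,0,0,0],[0.6,0,0,0.005,0,0,0],[0.6,0,0,0.009,0,0,0],[0.6,0,0,0.009,0,0,0]]'| grep -E "posi|ft|grip"
python3 -m pendant '[[0,0,0,0,0,0,0],[0,0,0,0,0,0,0],[0,0,0,0,0,0,0],[0,0,0,0,0,0,0]]' 40| grep -E "posi|ft|grip"
```

```text
position: [0.5134, -0.1403, -0.0011]
ft_force: [0.2, -0.2, 0.5]
grip_width: 0.0512
gripper_force: 0.0
position: [0.5148, -0.1411, 0.0014]
ft_force: [-1.6, 0.8, 17.2]
grip_width: 0.0272
gripper_force: 47.0
```

```bash
python3 -m pendant '[[0,0,0,-0.004,0,0,0],[0,0,0,-0.01,0,0,0],[0,0,0,-0.03,0,0,0],[0,0,0,-0.06,0,0,0],[0,0,0,-0.09,0,0,0]]' 50| grep -E "time|posi|ft|grip"
python3 -m pendant '[[0,0,0,0,0,0,0]]'| grep -E "posi|ft|grip|rot"
python3 - <<'E'
from m import meas
meas(dict(pin_a=.042,tray=.026))
E
```

```text
time_s: 30.55
position: [0.5132, -0.1402, 0.0901]
ft_force: [0.1, -0.4, -2.4]
grip_width: 0.0267
gripper_force: 49.4
position: [0.5144, -0.1408, 0.0909]
tool_rot: [[-0.0, 1.0, 0.003], [1.0, 0.0, -0.002], [-0.002, 0.003, -1.0]]
ft_force: [-0.3, -1.4, -4.2]
grip_width: 0.0266
gripper_force: 49.5
top pin_a 0.88 px [238. 212.] centroid [0.548 0.159] rect [0.547 0.162] [0.039 0.117] long axis deg 90.5
top pin_a 0.85 px [284. 223.] centroid [0.513 0.014] rect [0.513 0.013] [0.03  0.109] long axis deg 96.6
top pin_a 0.42 px [173. 228.] centroid [0.494 0.368] rect [0.493 0.371] [0.104 0.052] long axis deg 1.8
top tray 0.93 px [481. 248.] centroid [ 0.435 -0.626] rect [ 0.437 -0.628] [0.202 0.149] long axis deg 73.8
top tray 0.77 px [408. 228.] centroid [ 0.499 -0.394] rect [ 0.501 -0.393] [0.111 0.148] long axis deg 90.5
top tray 0.5 px [343. 152.] centroid [ 0.75  -0.177] rect [ 0.751 -0.178] [0.049 0.052] long axis deg 135.7
scene pin_a 0.67 px [308. 250.] centroid [0.509 0.019] rect [0.509 0.017] [0.041 0.129] long axis deg 96.4
scene pin_a 0.65 px [263. 278.] centroid [0.544 0.168] rect [0.545 0.165] [0.041 0.118] long axis deg 91.0
scene pin_a 0.45 px [333. 205.] centroid [ 0.561 -0.17 ] rect [ 0.562 -0.177] [0.047 0.097] long axis deg 92.5
scene tray 0.78 px [431. 158.] centroid [ 0.428 -0.612] rect [ 0.429 -0.617] [0.23  0.169] long axis deg 73.8
scene tray 0.7 px [399. 181.] centroid [ 0.463 -0.422] rect [ 0.456 -0.423] [0.062 0.127] long axis deg 125.7
```

```bash
python3 -m pendant '[[0,-0.06,-0.004,0,0,0,0],[0,-0.12,-0.008,0,0,0,0],[0,-0.18,-0.012,0,0,0,0],[0,-0.24,-0.014,0,0,0,0],[0,-0.253,-0.014,0,0,0,0]]'| grep -E "time|posi|ft|grip"
python3 -m pendant '[[0,0,0,0,0,0,0],[0,0,0,0,0,0,0]]'| grep -E "posi|ft|grip|rot"
python3 - <<'E'
from h import *
st();b=env.get_image("scene")["image"][120:240,320:480];a=env.get_image("top")["image"][170:290,350:510]
cv2.imwrite("pics/tr.png",np.vstack([cv2.resize(a,(400,300)),cv2.resize(b,(400,300))]))
E
```

```text
time_s: 31.6
position: [0.4986, -0.3968, 0.0881]
ft_force: [0.4, 0.3, -2.4]
grip_width: 0.0264
gripper_force: 49.5
position: [0.4998, -0.3917, 0.0891]
tool_rot: [[-0.001, 1.0, -0.001], [1.0, 0.001, 0.001], [0.001, -0.001, -1.0]]
ft_force: [-1.2, -1.0, -2.1]
grip_width: 0.0263
gripper_force: 49.5
31.85 [ 0.4998 -0.3917  0.0891] [-1.23 -1.03 -2.13] 0.0263 49.519726037979126 [-48.8  36.3  70.4   0.   73.3 -48.8]
[[-0.001  1.    -0.001]
 [ 1.     0.001  0.001]
 [ 0.001 -0.001 -1.   ]]
```

View pics/tr.png

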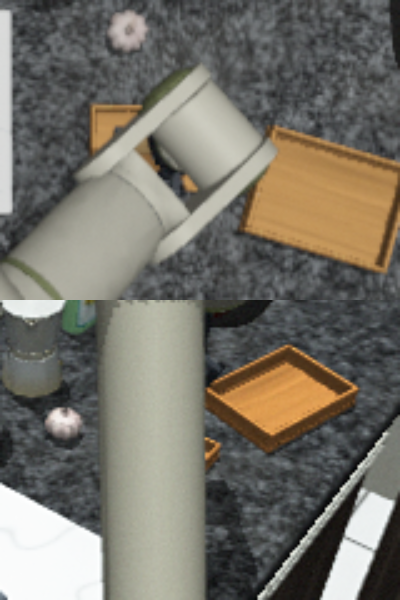

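```bash
python3 -m pendant '[[0,0,0,0.045,0,0,0],[0,0,0,0.08,0,0,0],[0,0,0,0.09,0,0,0],[0,0,0,0.09,0,0,0]]'| grep -E "time|posi|ft|grip"
python3 -m pendant '[[0,0,0,0.003,0,0,0],[0,0,0,0.005,0,0,0],[0,0,0,0.005,0,0,0]]'| grep -E "posi|ft|grip|rot"
```

```text
time_s: 32.45
position: [0.5, -0.3931, -0.0001]
ft_force: [1.3, -0.3, -1.9]
grip_width: 0.0265
gripper_force: 49.5
position: [0.4997, -0.3935, -0.0052]
tool_rot: [[0.0, 1.0, 0.0], [1.0, -0.0, -0.0], [-0.0, 0.0, -1.0]]
ft_force: [0.1, -0.1, -3.3]
grip_width: 0.0266
gripper_force: 49.5
```

```bash
python3 -m pendant '[[0,0,0,0.002,0,0,0],[0,0,0,0.004,0,0,0],[0,0,0,0.004,0,0,0]]'| grep -E "posi|ft|grip"
python3 -m pendant '[[0.45,0,0,0,0,0,0],[0.45,0,0,0,0,0,0],[0.45,0,0,0,0,0,0]]'| grep -E "posi|ft|grip"
python3 -m pendant '[[0.45,0,0,-0.02,0,0,0],[0.45,0,0,-0.06,0,0,0],[0.45,0,0,-0.12,0,0,0],[0.45,-0.05,0,-0.16,0,0,0],[0.45,-0.1,-0.1,-0.2,0,0,0]]'| grep -E "posi|ft|grip"
python3 -m pendant '[[0.45,-0.05,-0.1,0,0,0,0],[0.45,-0.05,-0.15,0,0,0,0],[0.45,-0.05,-0.2,0,0,0,0],[0.45,-0.05,-0.2,0,0,0,0]]'| grep -E "time|posi|ft|grip"
python3 - <<'E'
from m import meas
from h import *
meas(dict(pin_a=.042,tray=.02,smoother=.02,spice_a=0,egg_cup=0,garlic_a=0))
b=env.get_image("scene");a=env.get_image("top")
cv2.imwrite("pics/end.png",np.vstack([cv2.resize(a["image"][140:270,140:530],(780,260)),cv2.resize(b["image"][130:290,180:570],(780,320))]))
E
```

```text
position: [0.4995, -0.3933, -0.0098]
ft_force: [-0.7, 0.4, -2.3]
grip_width: 0.0265
gripper_force: 49.5
position: [0.4997, -0.3935, -0.0093]
ft_force: [0.7, 0.2, -0.0]
grip_width: 0.0386
gripper_force: 0.0
position: [0.4487, -0.4709, 0.1731]
ft_force: [0.5, -1.0, -0.4]
grip_width: 0.0384
gripper_force: 0.0
time_s: 34.7
position: [0.2444, -0.5193, 0.1712]
ft_force: [0.5, -0.3, 0.6]
grip_width: 0.0381
gripper_force: 0.0
top pin_a 0.89 px [238. 212.] centroid [0.547 0.161] rect [0.546 0.162] [0.039 0.11 ] long axis deg 91.1
top pin_a 0.7 px [284. 223.] centroid [0.512 0.014] rect [0.513 0.014] [0.03  0.109] long axis deg 96.6
top pin_a 0.64 px [408. 227.] centroid [ 0.501 -0.389] rect [ 0.502 -0.389] [0.11  0.039] long axis deg 88.5
top pin_a 0.26 px [343. 152.] centroid [ 0.747 -0.177] rect [ 0.746 -0.177] [0.045 0.055] long axis deg 154.0
top tray 0.81 px [408. 228.] centroid [ 0.499 -0.395] rect [ 0.499 -0.394] [0.108 0.148] long axis deg 90.5
top tray 0.58 px [480. 249.] centroid [ 0.435 -0.628] rect [ 0.435 -0.628] [0.199 0.146] long axis deg 73.8
top tray 0.35 px [244. 155.] centr
[... 1018 characters left out ...]
 0.12 ] long axis deg 44.9
scene tray 0.56 px [381. 184.] centroid [ 0.499 -0.367] rect [ 0.495 -0.385] [0.117 0.17 ] long axis deg 91.2
scene smoother 0.73 px [383. 182.] centroid [ 0.502 -0.395] rect [ 0.504 -0.398] [0.14  0.042] long axis deg 89.5
scene smoother 0.65 px [220. 354.] centroid [0.486 0.38 ] rect [0.487 0.378] [0.049 0.112] long axis deg 179.2
scene spice_a 0.69 px [223. 238.] centroid [0.775 0.121] rect [0.776 0.12 ] [0.051 0.141] long axis deg 152.0
scene egg_cup 0.77 px [290. 184.] centroid [ 0.774 -0.203] rect [ 0.776 -0.201] [0.048 0.115] long axis deg 131.1
scene garlic_a 0.64 px [345. 169.] centroid [ 0.666 -0.388] rect [ 0.665 -0.389] [0.053 0.071] long axis deg 126.6
```

View pics/end.png

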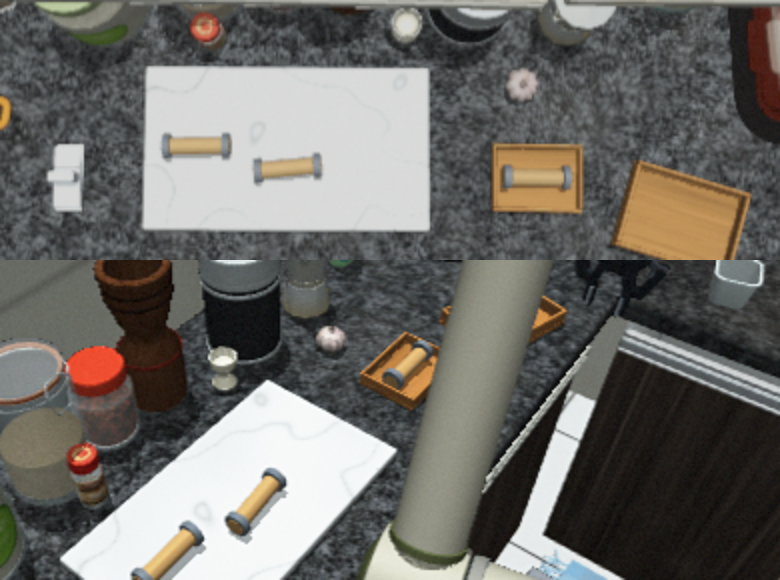

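The picture shows the bad pin lying in the small tray (crop about 537,177). The good pins are on the slab at (196,146) and (287,167), the smoother stands at (67,178), and the bystanders are where they were.

```bash
python3 -c "
from rig import env
print(env.close_job())"
```

```text
the job is handed in; nothing more can be done
None
```

I handed the job in at about 35 s of the 72 s: the third pin (robot's right, next to the tray) was the bad one and now lies in the small tray, the two good pins are on the slab, and the smoother stands on the worktop; no verdict came back.

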